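# Tuck the sealing strip under the polisher's apron and hold it down

## Task

Slide the thin edge of the aluminium sealing strip under the polisher's lapped apron, flat along the plywood and without lifting the apron, until it butts fully home against the hidden stop, with the strip's ends in line with the apron's ends. Finish while still holding the strip pressed flat on the plywood with a push of about 10 to 15 newtons: do not let go. Leave everything else where it is.

Things in the scene. Friction and masses are not known exactly. Their poses are not given: they have to be found in the camera images.
- strip: the sealing strip, bare aluminium, about 0.18 kg, loose on the bench at the start: a flat flange 85 mm deep (its x) by 140 mm long (its y), 4 mm thick, with an upright solid rib 10 mm thick and 36 mm high (from the underside) along the whole rear edge (x from -42.5 to -32.5 mm). Origin: centre of the underside; x points from the rib to the thin leading edge, z up
- strip_lead (a point): middle of the strip's leading edge, at its underside (42.5 mm ahead of the strip's origin)
- rib_top (a point): middle of the top of the strip's rib, 37.5 mm behind the strip's origin and 36 mm above its underside; the rib is pinched here across its 10 mm, along the strip's x
- polisher: the bench polisher with motor and felt buff, fixed. Origin: on the bench, vertically below the middle of the apron's free edge. x points under the apron, the way the strip is tucked; y runs along the apron's edge; z up. Its blue plinth begins at x = 100 mm and is 57 mm high; the motor and buff stand on it from x = 130 mm on, up to 213 mm above the bench
- board: the polisher's plywood board, fixed, 12 mm thick, top 12 mm above the bench; same origin and axes as the polisher; from x = -130 to 310 mm, y = -170 to 100 mm. The free area ahead of the apron is x = -130 to 0
- apron (a joint): hinge of the apron, the thin blue steel flap lapped over the board, 140 mm long (polisher's y from -70 to 70 mm), 3 mm thick, about 0.12 kg, held down only by its own weight: 0 rad at rest, grows as the flap lifts. Its free edge hangs 8 mm above the board; from there it slopes up to the hinge at x = 90 mm, 33 mm above the board
- apron_edge (a point): middle of the underside of the apron's free edge (8 mm above the board at rest)
- stop_face (a point): foot of the middle of the stop ledge's face, on the board's top 35 mm behind the apron's free edge, hidden under the apron: a rigid ledge 140 mm long, 7 mm high, against which the strip's leading edge is fully home. The rib's front face then stands 40 mm short of the apron's edge
- bar_a: bar of polishing compound, 50 x 32 x 26 mm, on the plywood beside the strip's path; origin under its centre
- bar_b: bar of polishing compound, 75 x 35 x 28 mm, on the bench; origin under its centre
- spare_buff: spare felt buff, disc of 90 mm diameter, 26 mm high, lying on the bench; origin under its centre
- solvent: clear bottle, 72 mm diameter, 190 mm high; origin under its centre
- small_bottle: small white bottle, 44 mm diameter, 100 mm high; origin under its centre
- brush: hand brush lying on the bench; origin under its middle
- wrench: wrench lying on the bench; origin under its middle
There are look-alikes about, which are no part of the job. Several things have the shape of the strip; the one meant has the colours described above.

How it is judged:
At the end, for the whole second after the job is handed in: Leading edge within 5 mm of the stop, middle within 8 mm of the apron's, parallel within 0.06 rad, flat within 0.04 rad and under 3 mm off the board; apron down (under 0.02 rad); the fingers still hold or press the strip (over 2 N), so that it bears on the board with 5 to 30 N, at rest (x of strip_lead in the frame of polisher between 0.03 and 0.038 m and y of strip_lead in the frame of polisher between -0.008 and 0.008 m and z of strip_lead in the frame of polisher below 0.015 m and angle between the x axis of strip and the x axis of polisher, either way round below 0.06 rad and angle between strip's own z axis and vertical below 0.04 rad and value of joint apron below 0.02 rad and contact force between strip and board between 5 and 30 N and contact force between the fingers and strip above 2 N and linear speed of strip below 0.01 m/s); the arm keeps its last pose, push and grip.
It fails at once if the apron is lifted (more than 0.06 rad, about 5 mm at its edge) (value of joint apron above 0.06 rad).
It fails at once if a bystander on the bench or board is pushed aside by more than 25 mm (distance of any of bar_a, bar_b, spare_buff, solvent, small_bottle, brush, wrench from where it was at the start of the episode above 0.025 m).
It also fails if it takes over 38 s, if anything falls off the work surface, if the arm or the gripper's body presses on something with over 40 N, if the wrist force passes 120 N, or if a joint passes its speed limit or range.

## Robot

A 7-joint arm with a two-finger parallel gripper is mounted at the origin on the work surface. World frame = base frame: x ahead of the robot, y to its left, z up, the work surface at z = 0. Lengths are in m, angles in rad, forces in N, time in s.
With the tool pointing down it reaches from about 0.4 to 0.85 m from the base axis. Payload 10.4 kg.
Tool frame: the origin (TCP) lies on the centre line of the jaws, within the pads' length; the fingertips stand 11 mm ahead of it and the grasp point (between the pads) lies 8 mm behind it (tip_reach is the distance from the TCP to the fingertips, in m); z points along the fingers, y is the line along which they close (so a half turn about z gives the same grasp; the last joint's range is limited). The gripper opens to 85 mm and grips with 20 to 120 N. Pads are 22 mm wide; open, the fingers measure 114 mm over their backs; the gripper's body (76 mm by 85 mm) begins 54 mm behind the grasp point. The pads swing forward as they close: fully open they stand 13 mm farther back than shut.
Start: joints at [1.321, 0.332, -0.065, 1.46, 0.022, 1.35, -0.088], TCP at [0.141, -0.609, 0.242] pointing down, gripper open.
Joint ranges: [-2.6, 2.6], [-0.5, 2.12], [-1.47, 1.34], [0.16, 2.42], [-1.27, 4.41], [0.06, 2.06], [-2.6, 2.6]. Speed limits (rad/s): [2.22, 2.22, 2.79, 2.79, 3.14, 3.14, 3.14].

## Interface

Orientations are given as a unit quaternion [x, y, z, w].
In Python, from workcell import get_obs, camera, hand_in, tip_reach gives the robot as it stands. The module is installed in compiled form; this text tells all that it offers.
- The arm moves only by the tool move_arm, never from a script. Its argument "plan" is a list of rows, each an object with "delta_pos": the shift along the tool's x, y, z in parts of the range, where 1.0 means 0.75 m, a list of three; "turn": the turn, a rotation vector about the tool's x, y, z in parts of the range, where 1.0 means 45 degrees, a list of three; "fingers": the closure, from 0 (fully open) to 1 (shut). A call has 1 to 12 rows; each row is the pose to reach, as a shift and turn from the pose commanded when the call began, along the tool's axes at that moment; what a row does not reach only later rows make up. A row lasts 1/8 s, in which the tool goes at most 62.5 mm and 10.7 degrees, less where a joint would pass 70% of its speed; a pose out of reach is approached as far as the arm can. Shift and turn numbers lie between -1 and 1, and a call with a number outside is refused. A call with a gripper value outside its range is refused whole. The fingers move at their own pace and stop on an object; "force" is the grip in N (left out, the last holds). Time passes only in rows, so rows that repeat a pose let the fingers close. It gives the time, the measured TCP pose, the force, the opening and the grip force at its end, in the units of the state.
- get_obs(): the state, without advancing time (a new reading comes with each control period).
- camera(name): name is "scene" or "top" or "wrist"; returns a dict with "color" (384x512x3 uint8, red, green, blue), "range_z" (384x512 float32, m along the optical axis (not along the pixel's ray), 0 where there is no reading), "fx", "fy", "cx", "cy" (pixels), "R" (3x3) and "t" (3): a world point X has camera coordinates R X + t; the wrist camera has in their place "tool_from_camera" (4x4, takes a point from camera to tool coordinates, whose origin is the TCP and whose axes are the flange's). Camera axes: x right, y down, z forward; pixel columns grow to the right and rows downward; lengths in m; the calibration is good to about 2 mm. A picture is of the moment at which its call begins: read the wrist's pose just before it.
- hand_in(): hands the job in; it is judged then, once.
The state is a dict: "clock": time; "joint_pos": joint angles; "joint_velocities": joint speeds; "tau": joint torques, N m; "position": TCP position; "ee_rot": TCP orientation; "ft_force": force on the tool from outside, world axes, zero at the start; "torque": the same for the moment, N m; "grip_width": opening from 0.0 (shut) to 1.0 (fully open); "grasp_force": force on a finger pad.
Only numpy, scipy, OpenCV 4.12 (cv2) and the standard library are available. Lean on these libraries where they do the work, as an engineer would, in place of code of your own. Each camera call takes 0.05 s, during which the arm holds its last target. There are 200 camera calls.

## Working session

There is one attempt and no reset: what is moved stays moved. The work goes in short steps, Python scripts to look and compute and a tool call to move; the robot and the scene stay as the last step left them, time stands still between calls to the robot, and variables do not carry over. Pictures are saved under pics/ and viewed, at most 10 in all, crops included, and the job is handed in when it is done.

Besides the shell and the picture viewer there is one more tool, called after ">>>" as name(argument=value, ...), one argument or row to a line, values as JSON. move_arm: Moves the arm, as the interface text tells. Its arguments: {"type":"object","properties":{"plan":{"type":"array","items":{"type":"object","properties":{"delta_pos":{"type":"array","items":{"type":"number"}},"turn":{"type":"array","items":{"type":"number"}},"fingers":{"type":"number"}}}},"force":{"type":"number"}},"required":["plan"]}

```bash
mkdir -p pics
cat > h.py <<'E'
import numpy as np, cv2
from workcell import get_obs, camera, hand_in, tip_reach
from scipy.spatial.transform import Rotation as Ro
def cloud(c):
    z=c['range_z'];v,u=np.mgrid[:z.shape[0],:z.shape[1]]
    P=np.stack([(u-c['cx'])/c['fx']*z,(v-c['cy'])/c['fy']*z,z],-1)
    return (P-c['t'])@c['R']
E
python3 - <<'E'
from h import *
o=get_obs();print({k:np.round(v,3) for k,v in o.items()},tip_reach)
for n in('scene','top'):
    c=camera(n);np.savez(n+'.npz',**c);cv2.imwrite(f'pics/{n}0.png',c['color'][...,::-1])
    print(c['fx'],np.round(c['R'],2).tolist(),np.round(c['t'],2))
a=cv2.imread('pics/top0.png');cv2.imwrite('pics/top0b.png',cv2.resize(a,(800,600)))
E
```

```text
{'clock': np.float64(0.0), 'joint_pos': array([ 1.321,  0.333, -0.065,  1.461,  0.022,  1.35 , -0.089]), 'joint_velocities': array([-0.   , -0.   , -0.   , -0.   ,  0.002, -0.002, -0.   ]), 'tau': array([ 1.0000e-03, -6.2544e+01,  5.0000e-02, -3.9161e+01,  1.6000e-02,
        1.0000e-02, -0.0000e+00]), 'position': array([ 0.14 , -0.609,  0.242]), 'ee_rot': array([ 0.994,  0.113, -0.   , -0.001]), 'ft_force': array([-0.265, -0.855,  0.192]), 'torque': array([-0.044, -0.041, -0.011]), 'grasp_force': np.float64(0.0), 'grip_width': np.float64(0.998)} 0.011
356.84116723990445 [[0.79, 0.61, 0.0], [0.47, -0.61, -0.64], [-0.39, 0.5, -0.77]] [-0.39 -0.26  1.21]
347.38977650378246 [[-0.02, -1.0, -0.01], [-0.98, 0.02, -0.2], [0.2, 0.01, -0.98]] [-0.07  0.56  0.92]
```

View pics/top0b.png

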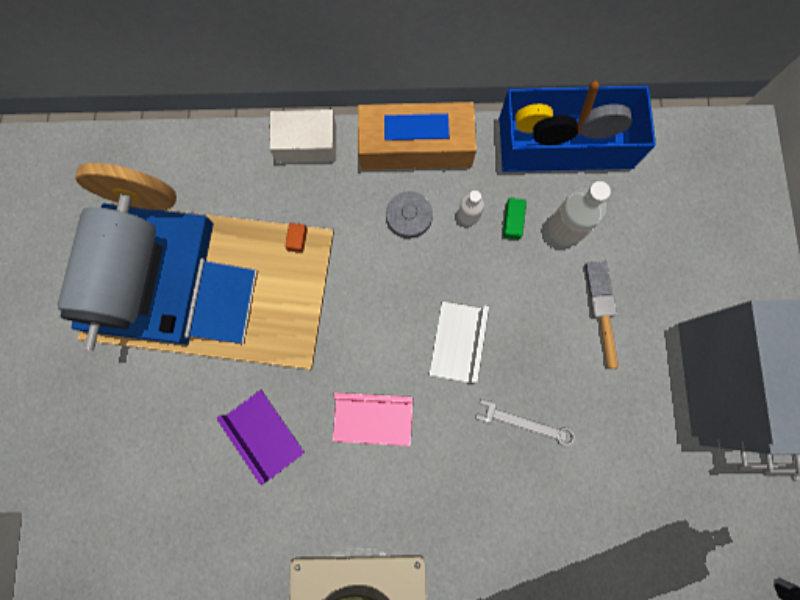

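View pics/scene0.png

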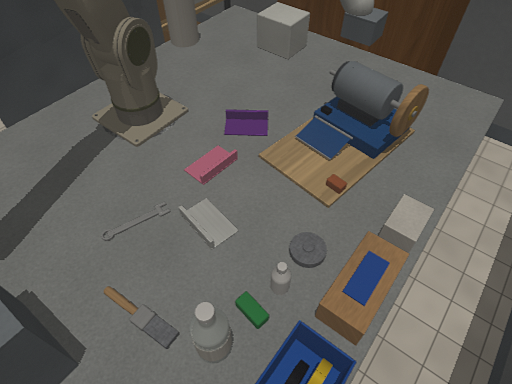

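Candidates in the 800x600 top view are purple (260,435), pink (372,418) and silver-white (460,342). Only the silver one at (460,342) is bare aluminium. The blue apron is at (222,302) on the board, and bar_a is the orange one at (296,237). Next I'll take an enlarged crop and measure.

Run:
```python
from h import *
def ld(n):
    d=dict(np.load(n+'.npz'));return d
for n in('top','scene'):
    c=ld(n);P=cloud(c);hsv=cv2.cvtColor(c['color'],cv2.COLOR_RGB2HSV).astype(int)
    if n=='top':
        T=c; 
        a=c['color'][185:255,265:325,::-1];b=c['color'][130:240,110:220,::-1]
        cv2.imwrite('pics/crop.png',np.hstack([cv2.resize(a,(400,467)),cv2.resize(b,(400,467),interpolation=cv2.INTER_CUBIC)]))
        u,v=460*.64,342*.64; ctr=P[int(v),int(u)]
        print('strip ctr',ctr, 'apron',P[int(302*.64),int(222*.64)],'bench z',P[290,250],'bar',P[int(237*.64),int(296*.64)])
        ap=P[int(302*.64),int(222*.64)]
    d=np.linalg.norm(P[...,:2]-ctr[:2],axis=-1)
    br=c['color'].astype(int).min(-1)
    z=P[...,2]
    m=(d<.11)&(((br>150)&(hsv[...,1]<60))|(z>.015))
    q=P[m];r=cv2.minAreaRect((q[:,:2]*1000).astype(np.float32))
    print(n,'strip',m.sum(),r,np.round(cv2.boxPoints(r)).tolist())
    rb=q[q[:,2]>.028];f=q[q[:,2]<.012]
    r=cv2.minAreaRect((rb[:,:2]*1000).astype(np.float32));print('rib',len(rb),r,np.percentile(rb[:,2],[50,90]),'flange z',np.median(f[:,2]))
    L=cv2.fitLine((rb[:,:2]*1000).astype(np.float32),cv2.DIST_HUBER,0,.01,.01).ravel();print('ribline',L)
    # apron
    da=np.linalg.norm(P[...,:2]-ap[:2],axis=-1)
    m=(hsv[...,0]>100)&(hsv[...,0]<125)&(hsv[...,1]>120)&(da<.095)&(z>.012)&(z<.052)
    n_,lab=cv2.connectedComponents(m.astype(np.uint8));
    k=np.argmax(np.bincount(lab.ravel())[1:])+1;q=P[lab==k]
    r=cv2.minAreaRect((q[:,:2]*1000).astype(np.float32));print('apron',len(q),r,np.round(cv2.boxPoints(r)).tolist(),np.percentile(q[:,2],[2,50,98]))
    # board
    m=(hsv[...,0]>10)&(hsv[...,0]<25)&(hsv[...,1]>70)&(abs(z-.012)<.008)&(np.linalg.norm(P[...,:2]-ap[:2],axis=-1)<.3)
    q=P[m];r=cv2.minAreaRect((q[:,:2]*1000).astype(np.float32));print('board',len(q),r,np.round(cv2.boxPoints(r)).tolist(),np.median(q[:,2]))
```

```text
strip ctr [ 0.48406464 -0.19061791  0.00491324] apron [0.560671   0.24318086 0.03846453] bench z [ 0.2850128  -0.05978079  0.00130708] bar [0.68159319 0.11037857 0.04237371]
top strip 1944 ((489.8719787597656, -184.67698669433594), (203.11788940429688, 212.97003173828125), 61.6790885925293) [[348.0, -224.0], [535.0, -325.0], [632.0, -146.0], [444.0, -45.0]]
rib 192 ((476.70556640625, -223.67861938476562), (10.308732032775879, 139.85256958007812), 78.46800231933594) [0.03643804 0.03855029] flange z 0.0036346166979038677
ribline [ 9.7995514e-01 -1.9921835e-01  4.7648325e+02 -2.2327867e+02]
apron 1594 ((556.8842163085938, 249.3011474609375), (99.4662094116211, 147.36021423339844), 80.9509048461914) [[476.0, 212.0], [622.0, 189.0], [637.0, 287.0], [492.0, 310.0]] [0.02384271 0.03664965 0.04902699]
board 5565 ((603.0637817382812, 281.3039855957031), (440.0475769042969, 271.08184814453125), 81.53781127929688) [[437.0, 84.0], [705.0, 44.0], [770.0, 479.0], [501.0, 519.0]] 0.012662927970620972
scene strip 306 ((477.8071594238281, -224.46609497070312), (31.49510955810547, 140.4598846435547), 88.03105163574219) [[407.0, -238.0], [547.0, -243.0], [549.0, -211.0], [408.0, -206.0]]
rib 231 ((478.4642028808594, -223.83009338378906), (10.956395149230957, 139.8403778076172), 78.61759948730469) [0.03567881 0.03726366] flange z 0.0030823141631178383
ribline [ 9.7909558e-01 -2.0340084e-01  4.8226013e+02 -2.2563676e+02]
apron 1123 ((568.0259399414062, 250.80722045898438), (102.47261810302734, 142.2559356689453), 80.72002410888672) [[490.0, 212.0], [630.0, 189.0], [646.0, 290.0], [506.0, 313.0]] [0.02293609 0.03524594 0.0498382 ]
board 4226 ((604.8441162109375, 273.93780517578125), (428.2430419921875, 271.1234436035156), 81.5540771484375) [[439.0, 82.0], [707.0, 42.0], [770.0, 466.0], [502.0, 506.0]] 0.011643258557903435
```

View pics/crop.png

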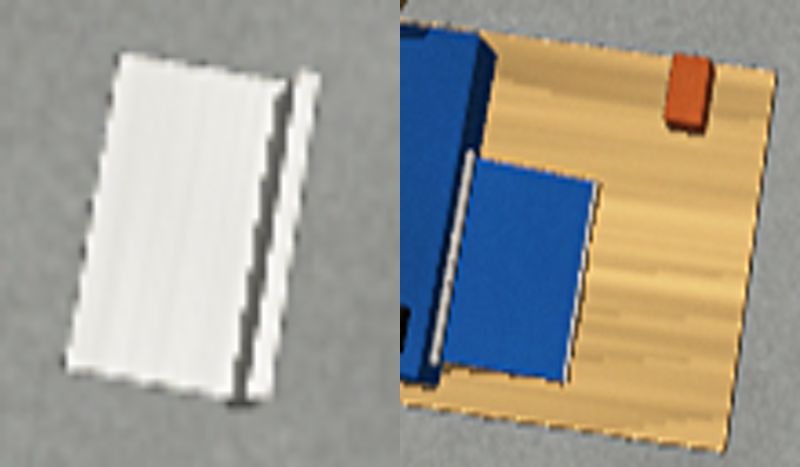

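The crop confirms it: a bare, off-white metallic flange with the rib on its right-hand side (away from the apron). The right half shows the apron edge and bar_a clear of the path. The sizes check out: rib 10.3x139.9 at z 36 mm, board 440x271.

```bash
cat >> h.py <<'E'
def delta(target,jaw):
    """tool-frame shift/turn to TCP target, tool down, tool y along -jaw (world xy)"""
    o=get_obs();R0=Ro.from_quat(o['ee_rot'])
    y=-np.r_[jaw,0]/np.linalg.norm(jaw);z=np.r_[0,0,-1.];x=np.cross(y,z)
    R1=Ro.from_matrix(np.c_[x,y,z])
    print('dpos',np.round(R0.inv().apply(np.array(target)-o['position']),4),'turn',np.round((R0.inv()*R1).as_rotvec(),4),'t',o['clock'],'pos',np.round(o['position'],4))
def wcloud():
    o=get_obs();c=camera('wrist');z=c['range_z'];v,u=np.mgrid[:z.shape[0],:z.shape[1]]
    P=np.stack([(u-c['cx'])/c['fx']*z,(v-c['cy'])/c['fy']*z,z],-1)
    M=c['tool_from_camera'];P=P@M[:3,:3].T+M[:3,3]
    return c,P@Ro.from_quat(o['ee_rot']).as_matrix().T+o['position']
E
python3 -c "
from h import *
delta([.4775,-.2238,.2],[.2013,.9795])
c,_=wcloud();print(np.round(c['tool_from_camera'],3).tolist(),c['fx'])"
```

```text
dpos [ 0.415  -0.2992  0.042 ] turn [-1.200e-03  3.000e-04  4.295e-01] t 0.1 pos [ 0.1404 -0.6087  0.2416]
[[0.0, -0.949, -0.316, 0.082], [1.0, 0.0, -0.0, -0.001], [0.0, -0.316, 0.949, -0.13], [0.0, 0.0, 0.0, 1.0]] 293.9599640583936
```

Units first: shifts go in shares of 0.75 m and turns go in shares of 45 degrees. So 0.415 m is 0.5533, -0.13 m is -0.1733, -0.001 rad is -0.0013.

>>> move_arm(
  plan=[
    {"delta_pos": [0.04,-0.0293,0],"turn": [0,0,0.0509],"fingers": 0},
    {"delta_pos": [0.1067,-0.0773,0],"turn": [0,0,0.1273],"fingers": 0},
    {"delta_pos": [0.1733,-0.1253,0],"turn": [0,0,0.2165],"fingers": 0},
    {"delta_pos": [0.24,-0.1733,0.0067],"turn": [0,0,0.3056],"fingers": 0},
    {"delta_pos": [0.3067,-0.2213,0.0133],"turn": [0,0,0.382],"fingers": 0},
    {"delta_pos": [0.3733,-0.2693,0.024],"turn": [0,0,0.4584],"fingers": 0},
    {"delta_pos": [0.44,-0.3173,0.0347],"turn": [0,0,0.5348],"fingers": 0},
    {"delta_pos": [0.5067,-0.3653,0.0453],"turn": [0,0,0.5475],"fingers": 0},
    {"delta_pos": [0.54,-0.3893,0.056],"turn": [0,0,0.5475],"fingers": 0},
    {"delta_pos": [0.5533,-0.3987,0.056],"turn": [-0.0013,0,0.5475],"fingers": 0},
    {"delta_pos": [0.5533,-0.3987,0.056],"turn": [-0.0013,0,0.5475],"fingers": 0},
  ],
)

```text
clock: 1.52
position: [0.4776, -0.2247, 0.2005]
ee_rot: [0.995, -0.101, -0.0, 0.001]
ft_force: [-0.2, -0.2, -0.5]
grip_width: 0.998
grasp_force: 0.0
```

Run:
```python
from h import *
c,P=wcloud();cv2.imwrite('pics/w1.png',c['color'][...,::-1])
m=(P[...,2]>.028)&(P[...,2]<.042)&(np.linalg.norm(P[...,:2]-[.4775,-.2238],axis=-1)<.09)
q=P[m];print(len(q),np.median(q[:,2]),cv2.minAreaRect((q[:,:2]*1000).astype(np.float32)))
m=(abs(P[...,2])<.02)&(np.linalg.norm(P[...,:2]-[.4775,-.2238],axis=-1)<.3);print(np.percentile(P[m][:,2],[10,50,90]))
r=cv2.minAreaRect((q[:,:2]*1000).astype(np.float32))[0]
delta([r[0]/1000,r[1]/1000,.021],[.2013,.9795])
```

```text
1262 0.03396366345120869 ((476.8857421875, -224.39332580566406), (9.828084945678711, 138.36891174316406), 78.69033813476562)
[-0.00286153 -0.00181299  0.00160118]
dpos [-0.0005 -0.0015  0.1795] turn [ 0.0016 -0.0002 -0.0018] t 1.575 pos [ 0.4771 -0.2256  0.2005]
```

View pics/w1.png

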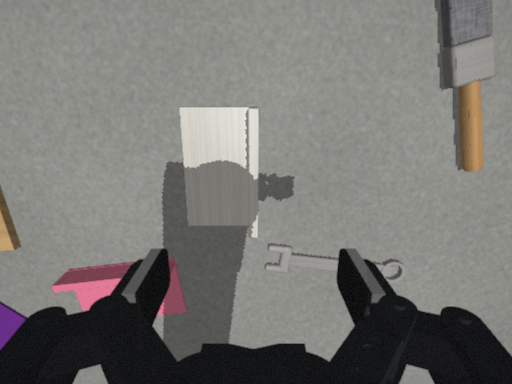

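The wrist view shows the rib at columns 248–258, rows 107–237, centred between the open jaws. The brush and wrench are well clear. Descend and pinch.

Scaled: 0.179 m is 0.2387, 0.12 m is 0.16, -0.002 rad is -0.0025.

>>> move_arm(
  plan=[
    {"delta_pos": [0,-0.0013,0.04],"turn": [0,0,0],"fingers": 0},
    {"delta_pos": [-0.0007,-0.002,0.1],"turn": [0.0019,0,-0.0025],"fingers": 0},
    {"delta_pos": [-0.0007,-0.002,0.16],"turn": [0.0019,0,-0.0025],"fingers": 0},
    {"delta_pos": [-0.0007,-0.002,0.2067],"turn": [0.0019,0,-0.0025],"fingers": 0},
    {"delta_pos": [-0.0007,-0.002,0.2293],"turn": [0.0019,0,-0.0025],"fingers": 0},
    {"delta_pos": [-0.0007,-0.002,0.2387],"turn": [0.0019,0,-0.0025],"fingers": 0},
    {"delta_pos": [-0.0007,-0.002,0.2387],"turn": [0.0019,0,-0.0025],"fingers": 0.4},
  ],
  force=60,
)

```text
clock: 2.45
position: [0.4778, -0.2236, 0.022]
ee_rot: [0.995, -0.101, 0.001, 0.0]
ft_force: [0.6, 0.0, 0.6]
grip_width: 0.821
grasp_force: 0.0
```

>>> move_arm(
  plan=[
    {"delta_pos": [0,0,0],"turn": [0,0,0],"fingers": 0.7},
    {"delta_pos": [0,0,0],"turn": [0,0,0],"fingers": 1},
    {"delta_pos": [0,0,0],"turn": [0,0,0],"fingers": 1},
    {"delta_pos": [0,0,0],"turn": [0,0,0],"fingers": 1},
    {"delta_pos": [0,0,0],"turn": [0,0,0],"fingers": 1},
  ],
  force=60,
)

```text
clock: 3.08
position: [0.4779, -0.2233, 0.0219]
ee_rot: [0.995, -0.1, 0.001, 0.0]
ft_force: [-1.1, -0.5, 6.3]
grip_width: 0.102
grasp_force: 59.6
```

```bash
python3 -c "
from h import *
delta([.5391,.0833,.085],[.147,.989])"
```

```text
dpos [-0.0012 -0.3127 -0.0631] turn [ 0.0001 -0.0011 -0.0538] t 3.075 pos [ 0.4779 -0.2233  0.0219]
```

Scaled: -0.313 m is -0.4173, -0.11 m is -0.1467, -0.054 rad is -0.0688.

>>> move_arm(
  plan=[
    {"delta_pos": [0,0,-0.02],"turn": [0,0,0],"fingers": 1},
    {"delta_pos": [0,0,-0.0533],"turn": [0,0,0],"fingers": 1},
    {"delta_pos": [0,-0.0333,-0.08],"turn": [0,0,-0.0127],"fingers": 1},
    {"delta_pos": [0,-0.0867,-0.084],"turn": [0,0,-0.0255],"fingers": 1},
    {"delta_pos": [0,-0.1467,-0.084],"turn": [0,0,-0.0382],"fingers": 1},
    {"delta_pos": [-0.0013,-0.2067,-0.084],"turn": [0,0,-0.0509],"fingers": 1},
    {"delta_pos": [-0.0013,-0.2667,-0.084],"turn": [0,0,-0.0688],"fingers": 1},
    {"delta_pos": [-0.0013,-0.3267,-0.084],"turn": [0,-0.0013,-0.0688],"fingers": 1},
    {"delta_pos": [-0.0013,-0.38,-0.084],"turn": [0,-0.0013,-0.0688],"fingers": 1},
    {"delta_pos": [-0.0013,-0.4067,-0.084],"turn": [0,-0.0013,-0.0688],"fingers": 1},
    {"delta_pos": [-0.0013,-0.4173,-0.084],"turn": [0,-0.0013,-0.0688],"fingers": 1},
    {"delta_pos": [-0.0013,-0.4173,-0.084],"turn": [0,-0.0013,-0.0688],"fingers": 1},
  ],
)

```text
clock: 4.58
position: [0.5389, 0.0842, 0.0847]
ee_rot: [0.997, -0.073, -0.0, -0.0]
ft_force: [0.8, 0.6, -1.5]
grip_width: 0.106
grasp_force: 58.7
```

Run:
```python
from h import *
c,P=wcloud();cv2.imwrite('pics/w2.png',c['color'][...,::-1])
np.savez('w2.npz',color=c['color'],P=P)
o=get_obs();print(o['position'],o['ee_rot'],o['grip_width'],o['grasp_force'])
```

```text
[0.53888374 0.08328049 0.08457966] [ 9.97279985e-01 -7.37052152e-02 -4.15550556e-04 -1.06903105e-05] 0.10321760504942004 58.698742389678955
```

View pics/w2.png

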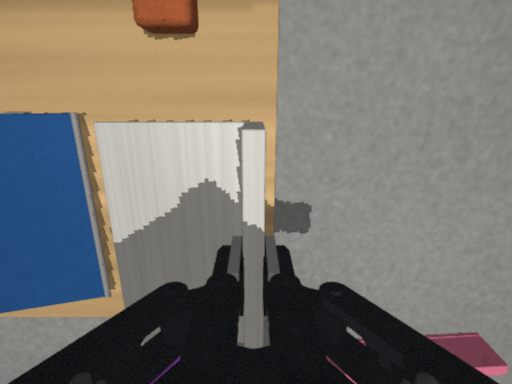

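The picture shows the strip held square. The apron's edge corners are at (76,113) and (109,297), the strip's far end is at row 122, and bar_a is at (165,15). Next I'll compare the positions of the ends and check the strip's tilt.

Run:
```python
from h import *
d=np.load('w2.npz');P=d['P'];hsv=cv2.cvtColor(d['color'],cv2.COLOR_RGB2HSV).astype(int);z=P[...,2]
X=np.array([.147,.989]);X/=np.linalg.norm(X);Y=np.array([-X[1],X[0]])
O=np.array([.556,.197])
px=(P[...,:2]-O)@X*1000;py=(P[...,:2]-O)@Y*1000
U=np.arange(512)[None]+0*z
bl=(hsv[...,0]>100)&(hsv[...,0]<125)&(hsv[...,1]>120)&(U<130)&(z>.01)
print('apron px,py,z pct',np.percentile(px[bl],[1,99]),np.percentile(py[bl],[.5,1,99,99.5]),np.percentile(z[bl],[1,99]))
# edge line: rightmost blue per row
pts=np.array([(px[v,u],py[v,u],z[v,u]*1000) for v in range(125,290) for u in [np.where(bl[v])[0].max()-1]])
print('edge fit px=a*py+b',np.polyfit(pts[:,1],pts[:,0],1),'z',np.median(pts[:,2]))
st=(hsv[...,1]<40)&(U>85)&(U<275)&(np.arange(384)[:,None]<300)&(z>.04)
fl=st&(z<.075)&(U<235)
A=np.c_[px[fl],py[fl],np.ones(fl.sum())];f,*_=np.linalg.lstsq(A,z[fl]*1000,rcond=None);print('flange plane',f,fl.sum(),'z at lead/rear',np.median(z[fl]))
print('flange px',np.percentile(px[fl],[1,99]),'py min',np.percentile(py[fl],[.3,1]))
pts=np.array([(px[v,u],py[v,u]) for v in range(130,230) for u in [np.where(fl[v])[0].min()+1]])
print('lead fit',np.polyfit(pts[:,1],pts[:,0],1))
rb=st&(z>.08)&(U>235);print('rib',rb.sum(),np.median(z[rb]),np.percentile(px[rb],[2,98]),py[rb].min())
bd=(hsv[...,0]>10)&(hsv[...,0]<25)&(hsv[...,1]>70)&(z<.025);print('board',np.median(z[bd]),np.percentile(px[bd],.5))
o=get_obs();p=o['position'];print('tcp',(p[:2]-O)@X,(p[:2]-O)@Y)
```

```text
apron px,py,z pct [ 3.22187115 63.96186818] [-69.09467696 -68.39834046  67.81771207  68.592158  ] [0.02184519 0.03962384]
edge fit px=a*py+b [1.49849982e-03 3.98575920e+00] z 22.323028089023907
flange plane [ 8.91168163e-05 -1.68349418e-05  6.48557480e+01] 20204 z at lead/rear 0.06484717139490578
flange px [-102.801098    -34.81064158] py min [-67.67791166 -67.17707758]
lead fit [  0.12747524 -30.94932098]
rib 4742 0.0968602395957465 [-122.12510801 -106.81159603] -81.0598918423569
board 0.01031203188899682 -128.46164372824848
tcp -0.11500021128898327 0.00021123814457339046
```

Run:
```python
from h import *
d=np.load('w2.npz');P=d['P'];hsv=cv2.cvtColor(d['color'],cv2.COLOR_RGB2HSV).astype(int);z=P[...,2]
X=np.array([.147,.989]);X/=np.linalg.norm(X);Y=np.array([-X[1],X[0]]);O=np.array([.556,.197])
px=(P[...,:2]-O)@X*1000;py=(P[...,:2]-O)@Y*1000
fl=abs(z-.0648)<.004
n,lab=cv2.connectedComponents(fl.astype(np.uint8));fl=lab==lab[160,170]
for v in range(125,241,15):
    u=np.where(fl[v])[0].min()+1;print(v,u,np.round([px[v,u],py[v,u],z[v,u]*1000],1))
r=[(py[v,u],px[v,u]) for v in range(128,225) for u in [np.where(fl[v])[0].min()+1]]
l=cv2.fitLine(np.array(r,np.float32),cv2.DIST_HUBER,0,.01,.01).ravel();print(l)
rb=(abs(z-.0969)<.003);n,lab=cv2.connectedComponents(rb.astype(np.uint8));rb=lab==lab[160,255]
r=[(py[v,i].mean(),px[v,i].mean(),len(i)) for v in range(130,225,12) for i in [np.where(rb[v])[0]] if len(i)];print(np.round(r,1))
```

```text
125 95 [-35.2 -66.3  66. ]
140 98 [-35.3 -58.8  65.7]
155 101 [-34.6 -50.8  64. ]
170 103 [-34.5 -42.9  64.2]
185 106 [-35.4 -34.9  65.3]
200 108 [-35.5 -26.7  66. ]
215 111 [-35.  -17.4  64.6]
230 113 [-34.8  -8.3  64.6]
[ 9.9998826e-01 -4.8412480e-03 -3.9877426e+01 -3.4915318e+01]
[[ -67.5 -113.7   24. ]
 [ -62.7 -113.7   23. ]
 [ -57.9 -113.7   24. ]
 [ -53.  -113.9   23. ]
 [ -47.8 -113.7   24. ]
 [ -42.6 -113.7   24. ]
 [ -37.2 -113.8   24. ]
 [ -31.7 -114.    23. ]]
```

Parallel within 5 mrad and level, with the lead about 37 mm short of the apron's edge and the y offset about +1.5 mm. Lowering to just touching.

Scaled: 0.0505 m is 0.0673, 0.0015 m is 0.002.

>>> move_arm(
  plan=[
    {"delta_pos": [0.0013,0,0.0267],"turn": [0,0,0],"fingers": 1},
    {"delta_pos": [0.002,0,0.0507],"turn": [0,0,0],"fingers": 1},
    {"delta_pos": [0.002,0,0.0613],"turn": [0,0,0],"fingers": 1},
    {"delta_pos": [0.002,0,0.0653],"turn": [0,0,0],"fingers": 1},
    {"delta_pos": [0.002,0,0.0673],"turn": [0,0,0],"fingers": 1},
    {"delta_pos": [0.002,0,0.0673],"turn": [0,0,0],"fingers": 1},
  ],
)

```text
clock: 5.38
position: [0.5408, 0.0838, 0.0343]
ee_rot: [0.997, -0.073, 0.0, -0.0]
ft_force: [-0.5, -0.0, -2.7]
grip_width: 0.106
grasp_force: 58.7
```

>>> move_arm(
  plan=[
    {"delta_pos": [0,0,0.0007],"turn": [0,0,0],"fingers": 1},
    {"delta_pos": [0,0,0.0013],"turn": [0,0,0],"fingers": 1},
    {"delta_pos": [0,0,0.0013],"turn": [0,0,0],"fingers": 1},
  ],
)

```text
clock: 5.75
position: [0.5408, 0.0838, 0.0339]
ee_rot: [0.997, -0.074, 0.0, -0.0]
ft_force: [-3.7, -1.2, 8.1]
grip_width: 0.103
grasp_force: 60.2
```

Scaled: -0.033 m is -0.044, -0.029 m is -0.0387.

>>> move_arm(
  plan=[
    {"delta_pos": [0,-0.0067,-0.0004],"turn": [0,0,0],"fingers": 1},
    {"delta_pos": [0,-0.0173,-0.0004],"turn": [0,0,0],"fingers": 1},
    {"delta_pos": [0,-0.028,-0.0004],"turn": [0,0,0],"fingers": 1},
    {"delta_pos": [0,-0.0387,-0.0004],"turn": [0,0,0],"fingers": 1},
    {"delta_pos": [0,-0.044,-0.0004],"turn": [0,0,0],"fingers": 1},
    {"delta_pos": [0,-0.044,-0.0004],"turn": [0,0,0],"fingers": 1},
  ],
)

```text
clock: 6.5
position: [0.5461, 0.1164, 0.034]
ee_rot: [0.997, -0.074, 0.0, -0.0]
ft_force: [1.0, -2.0, 4.9]
grip_width: 0.108
grasp_force: 59.7
```

Run:
```python
from h import *
c,P=wcloud();cv2.imwrite('pics/w3.png',c['color'][...,::-1])
o=get_obs();print(o['position'],o['ft_force'],o['clock'])
```

```text
[0.54610376 0.1164367  0.03394238] [ 0.67152662 -2.76941372  4.96405939] 6.55
```

View pics/w3.png

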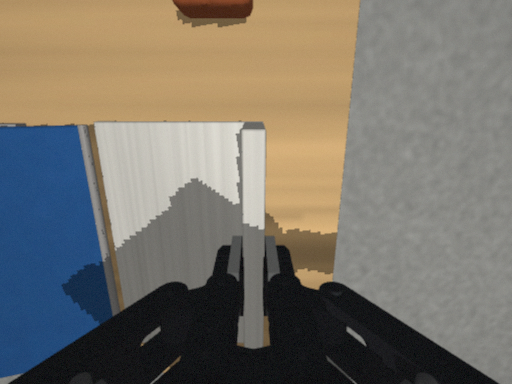

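The view shows a gap of about 5 px (columns 90–96) between the apron edge and the lead. They are parallel, and the ends line up (rows 122 and 125). Sliding under now.

Scaled: -0.032 m is -0.0427, -0.031 m is -0.0413.

>>> move_arm(
  plan=[
    {"delta_pos": [0,-0.0067,0],"turn": [0,0,0],"fingers": 1},
    {"delta_pos": [0,-0.0133,0],"turn": [0,0,0],"fingers": 1},
    {"delta_pos": [0,-0.02,0],"turn": [0,0,0],"fingers": 1},
    {"delta_pos": [0,-0.028,0],"turn": [0,0,0],"fingers": 1},
    {"delta_pos": [0,-0.036,0],"turn": [0,0,0],"fingers": 1},
    {"delta_pos": [0,-0.0413,0],"turn": [0,0,0],"fingers": 1},
    {"delta_pos": [0,-0.0427,0],"turn": [0,0,0],"fingers": 1},
  ],
)

```text
clock: 7.42
position: [0.5508, 0.1473, 0.034]
ee_rot: [0.997, -0.074, 0.0, 0.0]
ft_force: [-2.2, -7.8, 7.9]
grip_width: 0.106
grasp_force: 60.2
```

Scaled: -0.003 m is -0.004, -0.002 m is -0.0027.

>>> move_arm(
  plan=[
    {"delta_pos": [0,-0.0013,0],"turn": [0,0,0],"fingers": 1},
    {"delta_pos": [0,-0.0027,0],"turn": [0,0,0],"fingers": 1},
    {"delta_pos": [0,-0.004,0],"turn": [0,0,0],"fingers": 1},
    {"delta_pos": [0,-0.004,0],"turn": [0,0,0],"fingers": 1},
  ],
)

```text
clock: 7.92
position: [0.5513, 0.1501, 0.034]
ee_rot: [0.997, -0.074, 0.0, 0.0]
ft_force: [-1.2, -4.9, 7.0]
grip_width: 0.104
grasp_force: 59.9
```

Scaled: -0.002 m is -0.0027, -0.001 m is -0.0013.

>>> move_arm(
  plan=[
    {"delta_pos": [0,-0.0013,0],"turn": [0,0,0],"fingers": 1},
    {"delta_pos": [0,-0.0027,0],"turn": [0,0,0],"fingers": 1},
    {"delta_pos": [0,-0.0027,0],"turn": [0,0,0],"fingers": 1},
  ],
)

```text
clock: 8.3
position: [0.5516, 0.1521, 0.034]
ee_rot: [0.997, -0.074, 0.0, 0.0]
ft_force: [-1.0, -5.5, 6.7]
grip_width: 0.105
grasp_force: 59.9
```

Scaled: -0.001 m is -0.0013.

>>> move_arm(
  plan=[
    {"delta_pos": [0,-0.0013,0],"turn": [0,0,0],"fingers": 1},
    {"delta_pos": [0,-0.0013,0],"turn": [0,0,0],"fingers": 1},
  ],
)

```text
clock: 8.55
position: [0.5517, 0.1524, 0.034]
ee_rot: [0.997, -0.074, 0.0, 0.001]
ft_force: [-1.5, -7.7, 8.5]
grip_width: 0.106
grasp_force: 60.2
```

Scaled: -0.001 m is -0.0013.

>>> move_arm(
  plan=[
    {"delta_pos": [0,-0.0013,0],"turn": [0,0,0],"fingers": 1},
    {"delta_pos": [0,-0.0013,0],"turn": [0,0,0],"fingers": 1},
  ],
)

```text
clock: 8.8
position: [0.5517, 0.1524, 0.034]
ee_rot: [0.997, -0.074, -0.0, 0.001]
ft_force: [-3.1, -11.0, 10.4]
grip_width: 0.107
grasp_force: 60.6
```

Run:
```python
from h import *
o=get_obs();print(o['position'],o['ft_force'])
X=np.array([.147,.989]);X/=np.linalg.norm(X);print(((o['position'][:2]-[.556,.197])@X)+.08)
```

```text
[0.55166647 0.15244984 0.03395905] [ -3.13009839 -10.9570878   10.42622174]
0.03529682372833324
```

The strip has stopped while the force rises, and the lead is 35 mm behind the apron edge, so it is home. I'll hold to settle and check with a picture.

>>> move_arm(
  plan=[
    {"delta_pos": [0,0,0.0003],"turn": [0,0,0],"fingers": 1},
    {"delta_pos": [0,0,0.0003],"turn": [0,0,0],"fingers": 1},
    {"delta_pos": [0,0,0.0003],"turn": [0,0,0],"fingers": 1},
    {"delta_pos": [0,0,0.0003],"turn": [0,0,0],"fingers": 1},
  ],
)

```text
clock: 9.3
position: [0.5516, 0.1524, 0.034]
ee_rot: [0.997, -0.075, -0.0, 0.001]
ft_force: [-4.4, -9.8, 13.3]
grip_width: 0.105
grasp_force: 61.0
```

Run:
```python
from h import *
c,P=wcloud();cv2.imwrite('pics/w4.png',c['color'][...,::-1])
X=np.array([.147,.989]);X/=np.linalg.norm(X);Y=np.array([-X[1],X[0]]);O=np.array([.556,.197])
z=P[...,2];px=(P[...,:2]-O)@X*1000;py=(P[...,:2]-O)@Y*1000
hsv=cv2.cvtColor(c['color'],cv2.COLOR_RGB2HSV).astype(int)
bl=(hsv[...,0]>100)&(hsv[...,0]<125)&(hsv[...,1]>120)&(np.arange(512)<240)&(z>.01)&(z<.05)
f=np.polyfit(px[bl],z[bl]*1000,1);print('apron z at edge, slope',np.polyval(f,3),f[0],'pymin',np.percentile(py[bl],.5),'px min',np.percentile(px[bl],.5))
rb=abs(z-.048)<.003;n,lab=cv2.connectedComponents(rb.astype(np.uint8));rb=lab==lab[160,255]
r=np.array([(py[v,i].mean(),px[v,i].mean()) for v in range(130,225,3) for i in [np.where(rb[v])[0]] if len(i)]);print('rib',np.polyfit(r[:,0],r[:,1],1),r[:,0].min(),z[rb].mean())
fl=(hsv[...,1]<40)&(abs(z-.015)<.004)&(px>-38)&(px<2);print('flange pymin',np.percentile(py[fl],.5),np.median(z[fl]))
o=get_obs();print(o['position'],o['ft_force'],o['clock'])
```

```text
apron z at edge, slope 22.04302431565497 0.2771744529356875 pymin -68.8702565605975 px min 3.5642558293802304
rib [-2.95375813e-02 -5.34211637e+01] -66.52804832188994 0.027075307164845294
flange pymin -70.37061939131836 0.014194635249474976
[0.55168507 0.15242997 0.03398416] [ -3.73010791 -10.89494797  13.37090487] 9.35
```

View pics/w4.png

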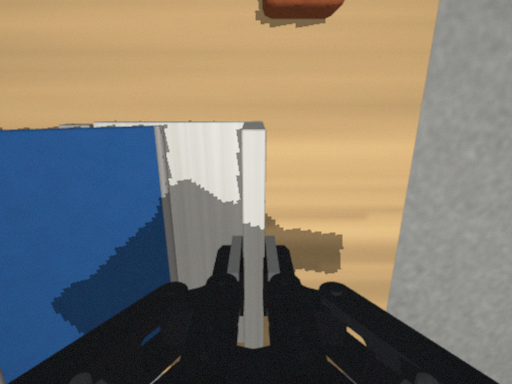

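The picture shows the strip under the apron edge (columns 155–165). The far ends are in line to about 1.5 mm, the apron slope is 0.277 (its rest value), and bar_a is untouched. The downward push is 13 N, so I'm handing in.

```bash
python3 -c "
from h import *
print(hand_in())"
```

```text
the job is handed in; nothing more can be done
None
```

I handed the job in with the strip butted home against the stop, ends in line with the apron's to about 1.5 mm, apron down, still gripped and pressed flat at about 13 N; the hand-in returned no verdict.

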